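# Tuck a turning blank past the bench dog into the stop bay

## Robot

A 6-joint arm with a two-finger parallel gripper is mounted at the origin on a cart in front of the work surface, level with it; the furniture and walls round the work are solid. World frame = base frame: x ahead of the robot, y to its left, z up, the work surface at z = 0. Lengths are in mm, angles in rad, forces in N, time in s.
With the tool pointing down it reaches from about 350 to 975 mm from the base axis. Payload 7.1 kg.
Tool frame: the origin (TCP) lies at the centre of the arm's flange, where the gripper is bolted on; the fingertips stand 182 mm ahead of it and the grasp point (between the pads) lies 163 mm ahead of it; x points along the fingers, y is the direction in which the jaws open and shut, and the axes are right-handed (so a half turn about x gives the same grasp; the last joint's range is limited). The gripper opens to 88 mm and grips with 3 to 60 N. Pads are 20 mm wide; open, the fingers measure 115 mm over their backs; the gripper's body (75 mm by 178 mm) begins 61 mm behind the grasp point.
Start: joints at [-1.123, 0.423, 1.63, -0, 1.089, -0.019], TCP at [281.284, -558.109, 404.675] pointing down, gripper open.
Joint ranges: [-3, 3], [-0.9, 2.11], [0.09, 2.58], [-1.31, 4.45], [0.11, 2.69], [-2.54, 2.54]. Speed limits (rad/s): [2.39, 2.39, 3.01, 3.14, 3.14, 3.14].

## Interface

Orientations are given as a rotation vector (axis times angle).
In Python, from workcell import readout, viewer, workorder, models gives the robot as it stands. The module is installed in compiled form; this text tells all that it offers.
- The arm moves only by the tool apply_moves, never from a script. Its argument "commands" is a list that holds one entry, the list of rows, each a list of 4 numbers: the shift along the world's x, y, z in m, then the turn about the world's z in rad. A call has 1 to 8 rows; each row is the pose to reach, as a shift and turn from the pose commanded when the call began; what a row does not reach only later rows make up. A row lasts 1/8 s, in which the tool goes at most 62.5 mm and 10.7 degrees, less where a joint would pass 70% of its speed; a pose out of reach is approached as far as the arm can. A call with a gripper value outside its range is refused whole. "gripper" is the finger opening in m, from 0 to 0.0878, set as the call begins (left out, the last holds). The fingers move at their own pace and stop on an object; the grip force is fixed at half the most. Time passes only in rows, so rows that repeat a pose let the fingers close. It gives the time, the measured TCP pose, the force and the opening at its end, in the units of the state.
- readout.get_obs(): the state, without advancing time (a new reading comes with each control period).
- viewer.get_image(name): name is "scene" or "top" or "wrist"; returns a dict with "color" (384x512x3 uint8, red, green, blue), "vertical_fov" (degrees; the focal length in pixels is half the picture's height over the tangent of half this angle, whatever the lens; pixels are square), "cx", "cy" (the principal point, pixels), "rvec" (rotation vector, rad) and "tvec" (3), from world to camera coordinates, as OpenCV has them. Camera axes: x right, y down, z forward; pixel columns grow to the right and rows downward; lengths in mm; the calibration is good to about 2 mm. A picture is of the moment at which its call begins. There is no depth.
- workorder.close_job(): hands the job in, once; it reports no verdict.
Trained networks look in the newest picture that a camera, given by its name, has taken for a name from the list of things; names that differ only in an ending like _2 or _b are one class to them, and where a whole thing is asked for, a point or a joint stands for the part that bears it (a point fixed in the world has none). Each returns a list of dicts, best first, with "conf" (0 to 1); they miss things now and then, are a little off and sometimes report something else, mostly with a low value. They report only what shows in the picture. A call takes as long as a camera call.
- models.search_frame(camera, label): "position" ([x, y, z] in mm, in world coordinates, good to about 4 mm: the middle of the surface that is visible of it).
- models.place_of(camera, label): "position" ([x, y, z] in mm, in world coordinates, good to about 4 mm: a listed point, or the origin of a listed thing).
The state is a dict: "t": time; "qpos": joint angles; "qvel": joint speeds; "joint_torque": joint torques, N m; "ee_pos": TCP position; "orientation": TCP orientation; "ft_force": force on the tool from outside, world axes, zero at the start; "moment": the same for the moment, N m; "width": finger opening in mm.
Only numpy, scipy, OpenCV 4.12 (cv2) and the standard library are available. Lean on these libraries where they do the work, as an engineer would, in place of code of your own. Each camera call takes 0.05 s, during which the arm holds its last target.

## Task

Push the wooden turning blank into the stop bay: angle it so that its red-waxed end goes in behind the steel post first, then swing the plain end in past the right-hand cheek, until the blank lies flush along the back fence between the two end pieces. Only push it, keeping it flat on the bench all the time, never lifted; leave the other things on the bench where they are.

Things in the scene. Friction and masses are not known exactly. Their poses are not given: they have to be found in the camera images.
- blank: Turning blank: pale wooden bar, 240 mm long (own y), 32 mm wide (own x), 28 mm high, about 0.11 to 0.21 kg, loose on the bench. Origin at the centre of its underside. Its +y end is waxed red and points to the robot's left at the start, the -y end is plain. It starts on the robot's side of the bay, roughly along it, with the red end to the right of the post.
- red_end (a point): Centre of the end face of the blank's red-waxed end (14 mm above the underside).
- plain_end (a point): Centre of the end face of the blank's plain end (14 mm above the underside).
- bay: Rigid wooden stop bay fixed to the bench, 40 mm high, no floor, open towards the robot, 275 mm long inside. Origin on the bench at the middle of the back fence's inner face: own +x points away from the robot through the fence, own +y along the fence to the robot's left. Fence: inner face at x = 0, 24 mm thick, 315 mm long. Cheek, stop and post are fixed to it.
- right_cheek (a point): Outer (robot-side) end of the bay's right cheek, at its inner face: x = -40, y = -137.5, z = 20 mm in the bay's frame. The cheek runs from here to the fence, 20 mm thick, 40 mm high.
- left_stop (a point): Outer (robot-side) end of the bay's left stop, at its inner face: x = -58, y = +137.5, z = 20 mm in the bay's frame. The stop runs from here to the fence, 20 mm thick, 40 mm high.
- post (a point): Axis of the bay's fixed steel post (round bench dog, diameter 22 mm, 48 mm high, red band near its top), at x = -61, y = +98.5, z = 20 mm in the bay's frame. From post to right cheek 225 mm are clear, less than the blank's length; from post to fence 50 mm.
- mallet: Small wooden mallet, 184x85x60 mm, lying at the left; a bystander. Origin under its middle.
- sanding_block: Dark cork sanding block, 63x112x36 mm, at the right; a bystander. Origin at the centre of its underside.
- abrasive_roll: Dark roll of abrasive cloth, 69 mm across, 50 mm high, behind the bay; a bystander. Origin at the centre of its underside.
- block_c: Tapered wooden block, 28x50x61 mm, standing behind the left part of the bay; a bystander. Origin at the centre of its underside.
- block_a: Tapered wooden block, 28x50x63 mm, standing just left of the bay's left stop; a bystander. Origin at the centre of its underside.
- block_b: Tapered wooden block, 28x50x61 mm, standing behind the right part of the bay; a bystander. Origin at the centre of its underside.

How it is judged:
By the outcome, as a careful person would: the job done as asked, in the order asked, and still so for the second after the job is handed in, with the robot touching nothing.
It also fails if it takes over 72 s, if anything falls off the work surface, if the arm or the gripper's body presses on something with over 40 N, if the wrist force passes 120 N, or if a joint passes its speed limit or range.

## Working session

There is one attempt and no reset: what is moved stays moved. The work goes in short steps, Python scripts to look and compute and a tool call to move; the robot and the scene stay as the last step left them, time stands still between calls to the robot, and variables do not carry over. Pictures are saved under pics/ and viewed, and the job is handed in when it is done.

Besides the shell and the picture viewer there is one more tool, called after "Call:" as name(argument=value, ...) on one line, values as JSON. apply_moves: Moves the arm, as the interface text tells. Its arguments: {"type":"object","properties":{"commands":{"type":"array","items":{"type":"array","items":{"type":"array","items":{"type":"number"}}}},"gripper":{"type":"number"}},"required":["commands"]}

```bash
mkdir -p pics; cat > h.py <<'E'
import numpy as np, cv2
from workcell import readout, viewer, workorder, models
def grab(cam,name):
    im=viewer.get_image(cam); cv2.imwrite(f'pics/{name}.png',im['color'][:,:,::-1]); return im
def K(im):
    f=192/np.tan(np.radians(im['vertical_fov']/2)); return np.array([[f,0,im['cx']],[0,f,im['cy']],[0,0,1]])
def proj(im,P):
    return cv2.projectPoints(np.array(P,float).reshape(-1,3),np.array(im['rvec'],float),np.array(im['tvec'],float),K(im),None)[0].reshape(-1,2)
def back(im,uv,z):
    R=cv2.Rodrigues(np.array(im['rvec'],float))[0];t=np.array(im['tvec'],float).ravel();c=-R.T@t
    o=[]
    for u,v in np.array(uv,float).reshape(-1,2):
        d=R.T@np.linalg.inv(K(im))@[u,v,1]; o.append(c+d*(z-c[2])/d[2])
    return np.array(o)
E
python3 - <<'E'
from h import *
o=readout.get_obs();print({k:np.round(v,3) for k,v in o.items()})
for c in ['scene','top']:
    im=grab(c,c+'0');R=cv2.Rodrigues(np.array(im['rvec'],float))[0];print(c,-R.T@np.array(im['tvec']).ravel(),im['vertical_fov'],im['color'].shape)
for c in ['scene','top']:
    for l in ['red_end','plain_end','blank','bay','right_cheek','left_stop','post','block_a','mallet','sanding_block']:
        print(c,l,[(np.round(d['position']),round(d['conf'],2)) for d in models.place_of(c,l)[:3]])
E
```

```text
{'t': np.float64(0.0), 'qpos': array([-1.123,  0.424,  1.631,  0.   ,  1.089, -0.019]), 'qvel': array([ 0.   ,  0.   ,  0.001,  0.001, -0.   , -0.001]), 'joint_torque': array([ 1.0000e-03, -5.4462e+01, -2.7366e+01,  6.4000e-02,  2.3000e-02,
       -0.0000e+00]), 'ee_pos': array([ 281.181, -557.881,  403.922]), 'orientation': array([ 1.962,  0.468, -1.962]), 'ft_force': array([0.405, 0.304, 0.108]), 'moment': array([-0.009, -0.014, -0.035]), 'width': np.float64(87.966)}
scene [170.73232946 908.08072342 455.04211983] 57.51875546121282 (384, 512, 3)
top [ 291.57270929  -94.619763   1402.90768899] 48.455407776524616 (384, 512, 3)
scene red_end [(array([564.,  70.,  11.]), 0.66)]
scene plain_end [(array([ 490., -159.,   15.]), 0.81)]
scene blank [(array([562.,  67.,  12.]), 0.65), (array([525., -44.,   1.]), 0.64), (array([624., 135.,  18.]), 0.24)]
scene bay [(array([680.,  28.,  -2.]), 0.97)]
scene right_cheek [(array([ 631., -100.,   18.]), 0.6)]
scene left_stop [(array([632., 171.,  15.]), 0.97)]
scene post [(array([628., 134.,  20.]), 0.66), (array([800.,  28.,   2.]), 0.48)]
scene block_a [(array([ 795., -146.,    2.]), 0.62)]
scene mallet [(array([330., 364.,  -1.]), 0.92)]
scene sanding_block [(array([ 656., -340.,    3.]), 0.51)]
top red_end [(array([563.,  69.,  14.]), 0.86), (array([523., -44.,   2.]), 0.41)]
top plain_end [(array([ 492., -159.,   12.]), 0.86)]
top blank [(array([523., -43.,   5.]), 0.95)]
top bay [(array([681.,  28.,   1.]), 0.71)]
top right_cheek [(array([ 638., -101.,   21.]), 0.95)]
top left_stop [(array([628., 172.,  23.]), 0.74)]
top post [(array([631., 134.,  21.]), 0.69)]
top block_a [(array([657., 245.,  -0.]), 0.63), (array([800., 112.,   2.]), 0.6), (array([ 794., -143.,   -2.]), 0.47)]
top mallet [(array([330., 362.,  -4.]), 0.85), (array([683.,  28.,   0.]), 0.52)]
top sanding_block [(array([ 652., -337.,    2.]), 0.63)]
```

View pics/scene0.png

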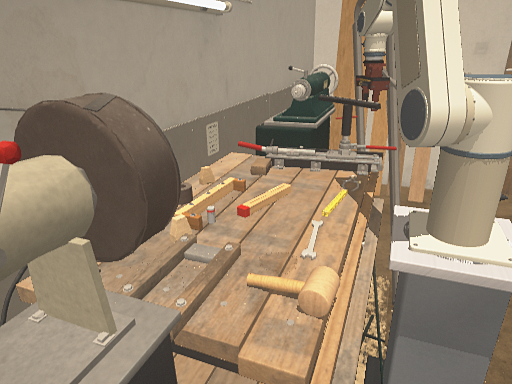

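View pics/top0.png

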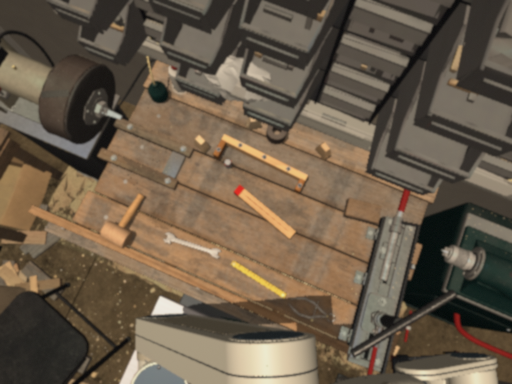

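```bash
python3 - <<'E'
from h import *
im=viewer.get_image('top')
print(np.round(back(im,[(405,190),(375,355),(350,335),(380,225),(450,300)],50)))
o=readout.get_obs();print(np.round(cv2.Rodrigues(o['orientation'])[0],3))
w=grab('wrist','w0');R=cv2.Rodrigues(np.array(w['rvec'],float))[0];print(-R.T@np.array(w['tvec']).ravel(),R[2],w['vertical_fov'])
c=cv2.resize(im['color'][120:260,180:340],None,fx=5,fy=4,interpolation=cv2.INTER_CUBIC);cv2.imwrite('pics/crop0.png',cv2.resize(im['color'][120:260,180:340],(800,600))[:,:,::-1])
E
```

```text
[[ 766. -438.   50.]
 [ 251. -516.   50.]
 [ 275. -428.   50.]
 [ 626. -401.   50.]
 [ 492. -675.   50.]]
[[ 0.     0.45  -0.893]
 [ 0.    -0.893 -0.45 ]
 [-1.    -0.    -0.   ]]
[ 344.39576514 -527.38806252  385.50805137] [-0.22931963 -0.11611022 -0.96640102] 61.85508829130937
```

View pics/w0.png

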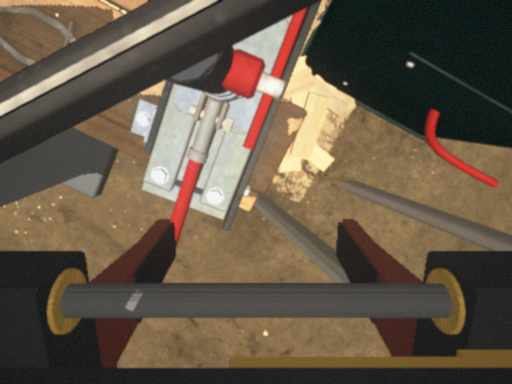

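View pics/crop0.png

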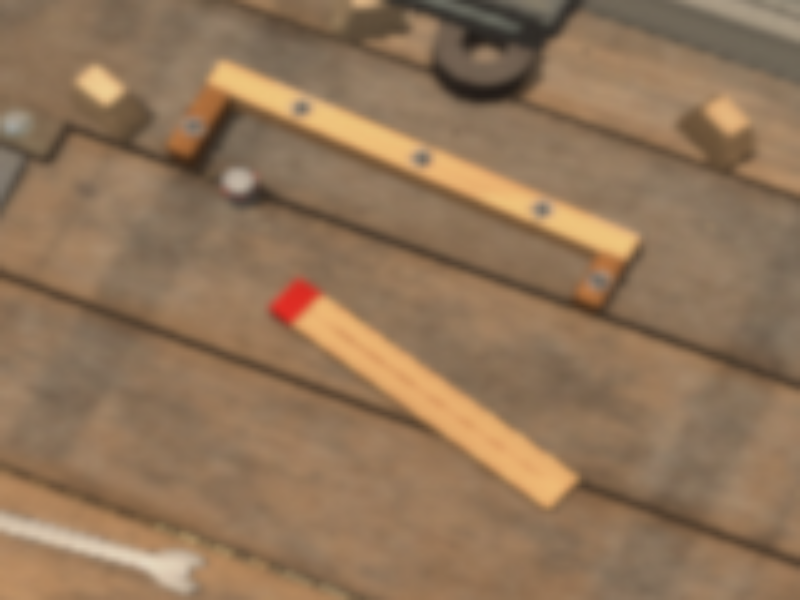

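Call:
apply_moves(commands=[[[0,0,0.06,0],[0,0,0.11,0],[0.02,0.05,0.13,-0.1],[0.05,0.11,0.13,-0.25],[0.08,0.17,0.13,-0.4],[0.11,0.23,0.13,-0.55],[0.14,0.29,0.13,-0.7],[0.17,0.35,0.13,-0.77]]])

```text
t: 2.2
ee_pos: [441.5, -226.7, 535.0]
orientation: [-2.057, 0.318, 2.055]
ft_force: [1.3, 0.7, -0.7]
width: 87.8
```

Call:
apply_moves(commands=[[[0.02,0.06,0,0],[0.03,0.12,0,0],[0.03,0.18,0,0],[0.03,0.22,0,0],[0.03,0.22,0,0],[0.03,0.22,0,0]]])

```text
t: 2.95
ee_pos: [471.0, -8.9, 534.7]
orientation: [-2.059, 0.314, 2.058]
ft_force: [-0.2, -0.5, 0.6]
width: 87.4
```

```bash
python3 - <<'E'
from h import *
o=readout.get_obs();print(o['t'],o['ee_pos'],o['qpos']);print(np.round(cv2.Rodrigues(o['orientation'])[0],3))
w=grab('wrist','w1');R=cv2.Rodrigues(np.array(w['rvec'],float))[0];print(-R.T@np.array(w['tvec']).ravel())
for l in ['red_end','plain_end','right_cheek','left_stop','post','bay']:
        print(l,[(np.round(d['position']),round(d['conf'],2)) for d in models.place_of('wrist',l)[:2]])
E
```

```text
2.95 [471.03208868  -8.85672386 534.74103438] [-4.39554733e-02  5.01075813e-02  1.80952765e+00 -4.11913221e-04
  1.28176592e+00  1.82964690e+00]
[[ 0.    -0.298 -0.955]
 [-0.    -0.955  0.298]
 [-1.     0.    -0.   ]]
[538.44913757 -30.45596245 515.60817358]
red_end [(array([564.,  70.,  14.]), 0.8)]
plain_end [(array([ 492., -156.,   14.]), 0.86), (array([632., 166.,  19.]), 0.62)]
right_cheek [(array([ 634., -110.,   22.]), 0.66)]
left_stop [(array([634., 168.,  21.]), 0.64)]
post [(array([627., 135.,  20.]), 0.84)]
bay [(array([681.,  32.,  -1.]), 0.88)]
```

View pics/w1.png

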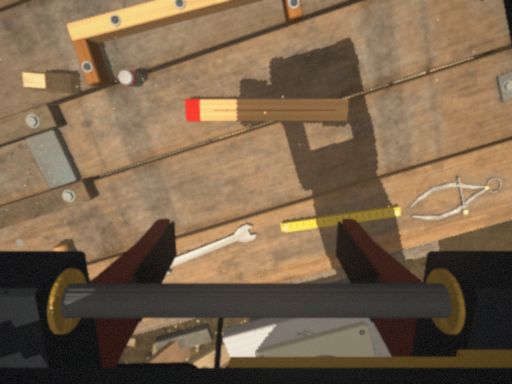

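```bash
python3 - <<'E'
from h import *
im=cv2.imread('pics/w1.png');c=im[0:135,60:360]
cv2.imwrite('pics/w1c.png',cv2.resize(c[:, :150],None,fx=5,fy=4.4));cv2.imwrite('pics/w1d.png',cv2.resize(c[:, 110:],None,fx=4,fy=4))
E
```

```text
(no output)
```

View pics/w1c.png

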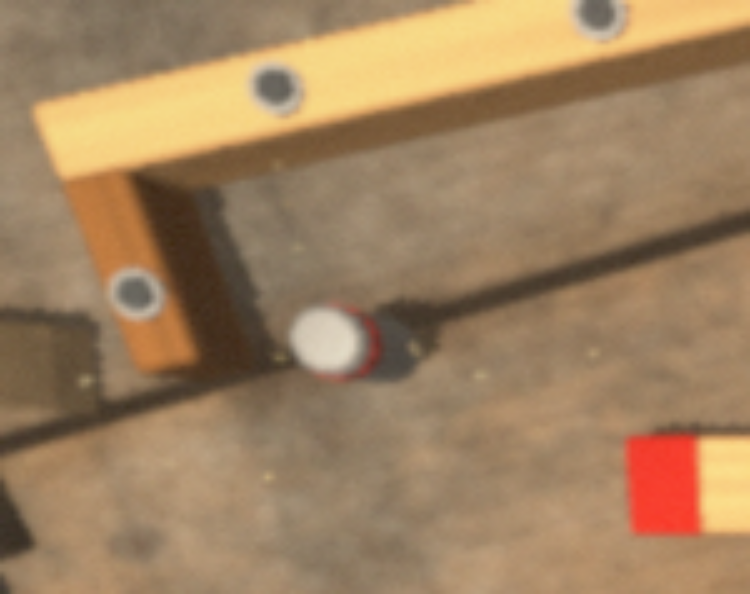

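View pics/w1d.png

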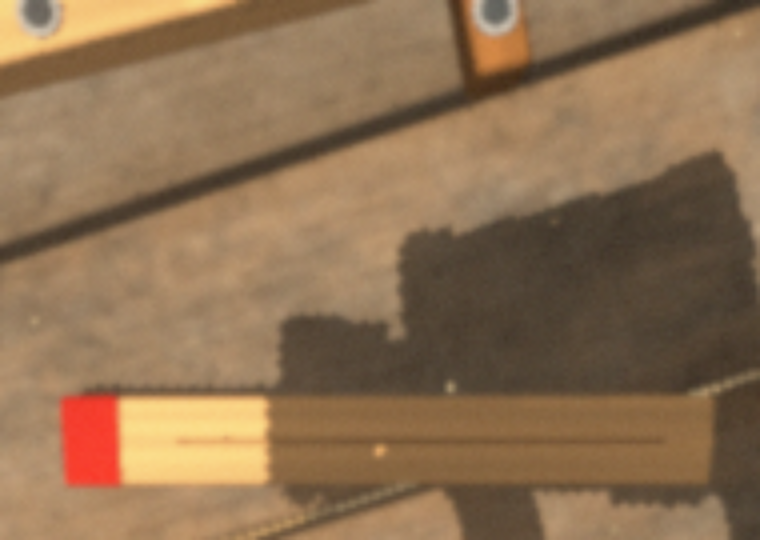

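```bash
cat >> h.py <<'E'
from scipy.optimize import least_squares
def fit2d(local,world):
    local=np.array(local,float)[:,:2];world=np.array(world)[:,:2]
    a=lambda p:np.array([[np.cos(p[2]),-np.sin(p[2])],[np.sin(p[2]),np.cos(p[2])]])
    r=least_squares(lambda p:((local@a(p).T+p[:2])-world).ravel(),[*world.mean(0),-0.1])
    return r.x,r.fun.reshape(-1,2)
E
python3 - <<'E'
from h import *
w=viewer.get_image('wrist')
A=[(99.4,81.8,-58,137.5,40),(89,85.2,-58,157.5,40),(73.4,40.9,0,157.5,40),(67,23.4,24,157.5,40),(125.4,76.8,-61,98.5,48),(288.5,20,-40,-137.5,40),(302.5,16.8,-40,-157.5,40)]
W=[back(w,[a[:2]],a[4])[0] for a in A]
p,r=fit2d([a[2:4] for a in A],W);print('bay',p[:2],np.degrees(p[2]));print(np.round(r,1))
B=[(185.7,99.2,16,120),(187,121.5,-16,120),(348.7,99,16,-120),(348,121.2,-16,-120)]
W=[back(w,[a[:2]],28)[0] for a in B]
q,r=fit2d([a[2:] for a in B],W);print('blank',q[:2],np.degrees(q[2]));print(np.round(r,1))
E
```

```text
bay [681.02645518  25.75956094] -4.5367316410207685
[[-0.6 -1.7]
 [ 0.8  2.3]
 [-0.4  2. ]
 [ 1.2  1.4]
 [-0.3 -0. ]
 [-0.5 -1.5]
 [-0.2 -2.5]]
blank [526.21482304 -45.55974272] -17.321062010751337
[[ 0.1  0.4]
 [ 0.1  0.5]
 [-0.2 -1.1]
 [ 0.   0.2]]
```

```bash
python3 - <<'E'
from h import *
o=readout.get_obs();print(o['t'],o['ee_pos'])
w=viewer.get_image('wrist')
print(np.round(back(w,[(250,235),(170,265),(285,226),(395,212),(60,150)],0)))
E
```

```text
3.35 [471.06659239  -9.16051018 534.62385761]
[[ 334.   43.    0.]
 [ 322.  196.    0.]
 [ 332.  -19.    0.]
 [ 301. -204.    0.]
 [ 566.  290.    0.]]
```

Call:
apply_moves(commands=[[[0.0,-0.01,-0.06,0],[0.003,-0.021,-0.12,0],[0.006,-0.021,-0.18,0],[0.006,-0.021,-0.24,0],[0.006,-0.021,-0.28,0],[0.006,-0.021,-0.3,0]]])

```text
t: 4.15
ee_pos: [476.4, -29.7, 232.4]
orientation: [-2.055, 0.315, 2.062]
ft_force: [0.5, 0.6, 0.1]
width: 87.8
```

```bash
python3 - <<'E'
from h import *
o=readout.get_obs();print(o['t'],o['ee_pos'])
grab('wrist','w2');grab('scene','s2')
E
```

```text
4.15 [476.40159265 -29.68969025 232.35095242]
```

View pics/w2.png

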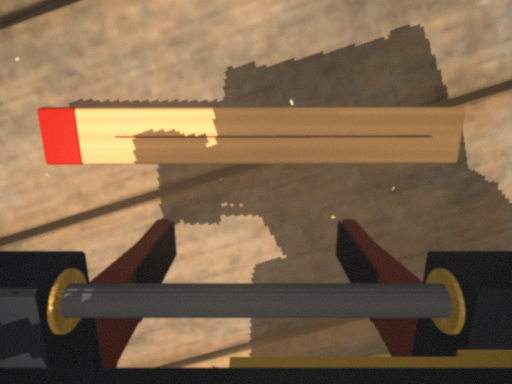

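View pics/s2.png

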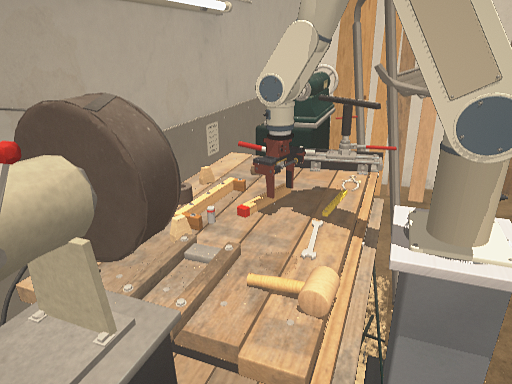

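Call:
apply_moves(commands=[[[0,0,-0.025,0],[0,0,-0.042,0],[0.01,-0.003,-0.042,0],[0.02,-0.006,-0.042,0],[0.028,-0.009,-0.042,0],[0.036,-0.012,-0.042,-0.005],[0.044,-0.0145,-0.042,-0.01],[0.052,-0.017,-0.042,-0.015]]])

```text
t: 5.25
ee_pos: [529.5, -46.7, 192.8]
orientation: [-2.049, 0.329, 2.05]
ft_force: [-1.5, 0.5, 1.0]
width: 87.8
```

Call:
apply_moves(commands=[[[0.008,-0.0025,0,-0.006],[0.016,-0.005,0,-0.012],[0.024,-0.008,0,-0.018],[0.032,-0.0105,0,-0.023],[0.038,-0.0125,0,-0.023],[0.038,-0.0125,0,-0.023]]])

```text
t: 6.0
ee_pos: [567.7, -59.3, 192.7]
orientation: [-2.037, 0.351, 2.035]
ft_force: [-0.3, -0.1, 0.2]
width: 87.7
```

```bash
python3 - <<'E'
from h import *
o=readout.get_obs();print(o['t'],o['ee_pos'])
grab('wrist','w3')
E
```

```text
6.0 [567.66486841 -59.29653115 192.71425021]
```

View pics/w3.png

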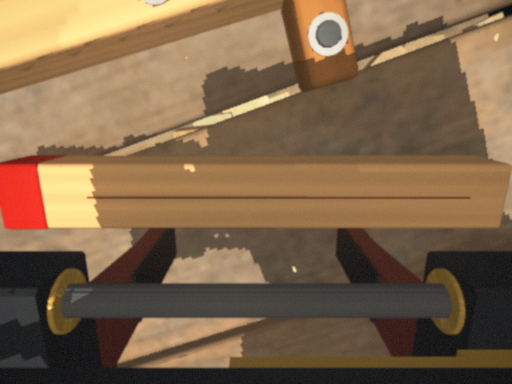

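Call:
apply_moves(commands=[[[-0.02,0.007,0.0,0],[-0.02,0.007,0.06,0.0],[-0.03,-0.01,0.12,0.15],[-0.03,-0.05,0.18,0.33],[-0.03,-0.09,0.23,0.51],[-0.03,-0.13,0.27,0.69],[-0.03,-0.15,0.27,0.87],[-0.03,-0.15,0.27,1.05]]], gripper=0.0878)

```text
t: 7.05
ee_pos: [536.7, -210.7, 463.8]
orientation: [1.808, 0.671, -1.805]
ft_force: [0.7, 1.0, 0.3]
width: 87.6
```

Call:
apply_moves(commands=[[[0,0,0,0.18],[0,0,0,0.36],[0,0,0,0.52],[0,0,0,0.52],[0,0,0,0.52]]], gripper=0.0)

```text
t: 7.68
ee_pos: [536.9, -209.0, 462.6]
orientation: [1.459, 1.026, -1.459]
ft_force: [0.7, -0.5, -0.0]
width: 41.2
```

```bash
python3 - <<'E'
from h import *
o=readout.get_obs();print(o['t'],o['ee_pos'],o['width']);print(np.round(cv2.Rodrigues(o['orientation'])[0],3))
grab('wrist','w4');grab('top','t4')
for l in ['red_end','plain_end','right_cheek','left_stop','post','bay']:
        print(l,[(np.round(d['position']),round(d['conf'],2)) for d in models.place_of('wrist',l)[:2]])
E
```

```text
7.675 [ 536.89774437 -209.03955522  462.62232563] 41.16893083237137
[[-0.     0.941 -0.338]
 [ 0.    -0.338 -0.941]
 [-1.    -0.     0.   ]]
red_end []
plain_end [(array([ 552., -180.,   16.]), 0.56)]
right_cheek [(array([ 631., -107.,   21.]), 0.82)]
left_stop []
post []
bay []
```

View pics/w4.png

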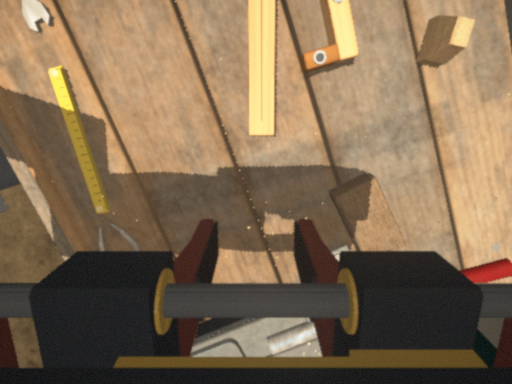

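View pics/t4.png

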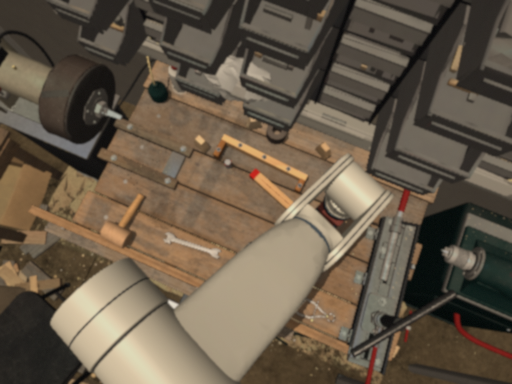

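```bash
python3 - <<'E'
from h import *
im=cv2.imread('pics/w4.png');cv2.imwrite('pics/w4c.png',cv2.resize(im[0:150,230:370],(700,600)))
w=viewer.get_image('wrist')
print(back(w,[(251,1),(249,135),(274,135),(276,1)],28)); print(back(w,[(303,52),(308,70)],40))
b=np.radians(-4.54);R=np.array([[np.cos(b),-np.sin(b)],[np.sin(b),np.cos(b)]])
print(R@[-40,-137.5]+[681,25.8],R@[-40,-157.5]+[681,25.8])
E
```

```text
[[ 595.15901926  -32.36560684   28.        ]
 [ 540.64305748 -176.11518438   28.        ]
 [ 570.85482802 -186.87146587   28.        ]
 [ 622.46523771  -42.08725084   28.        ]]
[[ 633.36465547 -106.1159861    40.        ]
 [ 633.01445985 -126.99952558   40.        ]]
[ 630.24168714 -108.10236621] [ 628.65858602 -128.03961253]
```

View pics/w4c.png

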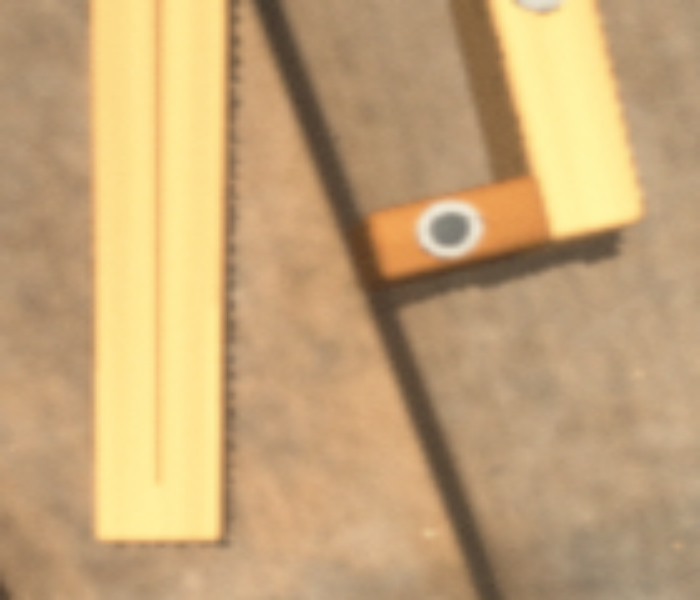

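Call:
apply_moves(commands=[[[0.004,0,-0.06,0],[0.006,-0.001,-0.12,0],[0.006,-0.001,-0.18,0],[0.006,-0.001,-0.23,0],[0.006,-0.001,-0.262,0],[0.006,-0.001,-0.27,0],[0.006,-0.001,-0.27,0]]], gripper=0.0)

```text
t: 9.0
ee_pos: [543.3, -210.2, 193.0]
orientation: [1.457, 1.027, -1.456]
ft_force: [-0.1, -0.4, 0.6]
width: -0.1
```

```bash
python3 - <<'E'
from h import *
o=readout.get_obs();print(o['t'],o['ee_pos'],o['width'])
grab('wrist','w5')
E
```

```text
9.0 [ 543.32953238 -210.22780456  192.96250881] -0.1317814272777609
```

View pics/w5.png

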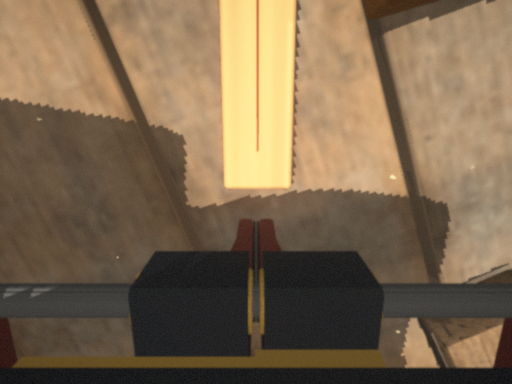

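Call:
apply_moves(commands=[[[0.004,0.011,0,0],[0.008,0.022,0,0],[0.012,0.033,0,0],[0.016,0.044,0,0],[0.02,0.056,0,0],[0.024,0.067,0,0],[0.028,0.078,0,0],[0.032,0.0895,0,0]]])

```text
t: 10.05
ee_pos: [575.3, -119.8, 192.6]
orientation: [1.456, 1.028, -1.457]
ft_force: [-0.8, -1.5, 0.7]
width: 0.3
```

```bash
python3 - <<'E'
from h import *
o=readout.get_obs();print(o['t'],o['ee_pos'],o['ft_force'])
grab('wrist','w6');t=grab('top','t6');s=grab('scene','s6')
for n,x in(('t6c',t['color'][110:220,200:340]),('s6c',s['color'][150:270,150:310])):cv2.imwrite(f'pics/{n}.png',cv2.resize(x,(760,580))[:,:,::-1])
for c in ['top','scene']:
  for l in ['red_end','post']: print(c,l,[(np.round(d['position']),round(d['conf'],2)) for d in models.place_of(c,l)[:2]])
E
```

```text
10.05 [ 575.26601631 -119.84960532  192.6068099 ] [-0.83118933 -1.52136678  0.74513973]
top red_end [(array([661., 116.,  14.]), 0.82)]
top post [(array([631., 134.,  22.]), 0.77)]
scene red_end [(array([662., 118.,  10.]), 0.83)]
scene post [(array([663., 116.,  12.]), 0.65), (array([630., 134.,  19.]), 0.62)]
```

View pics/w6.png

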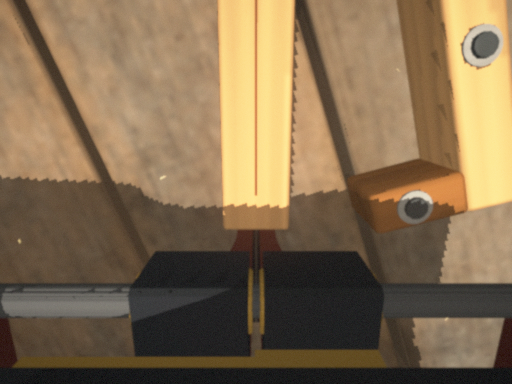

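View pics/t6c.png

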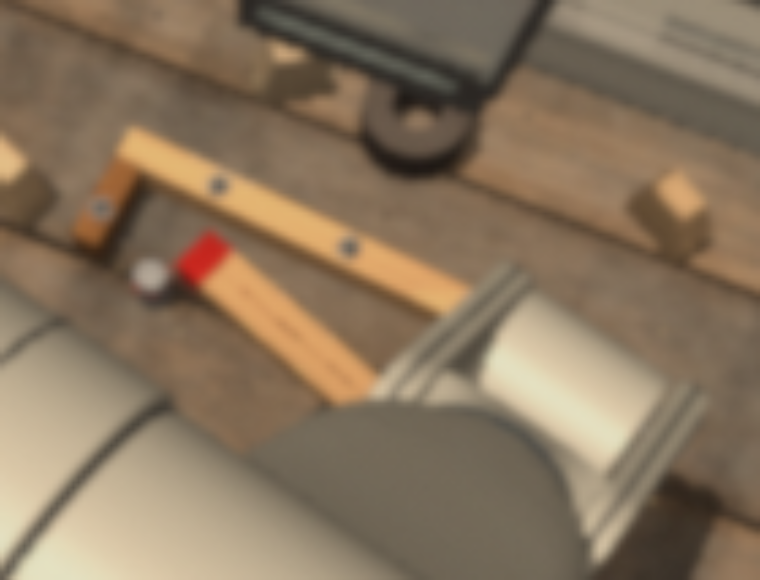

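View pics/s6c.png

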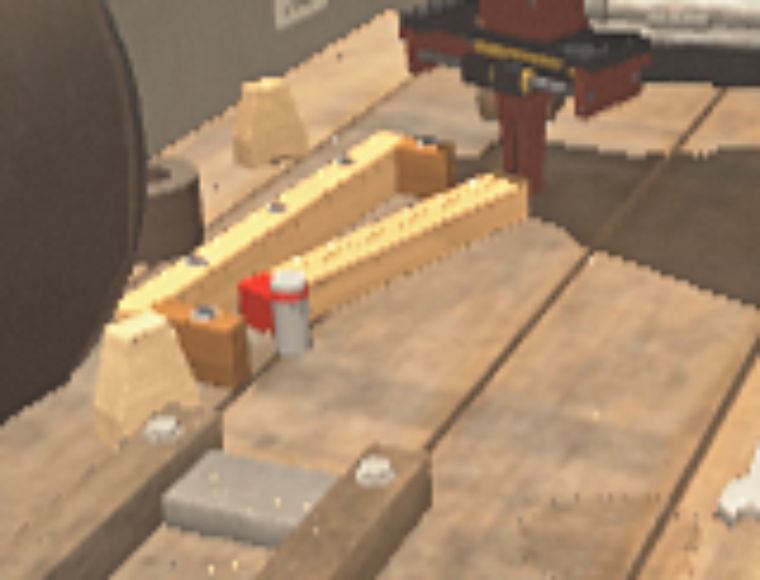

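Call:
apply_moves(commands=[[[0.003,0.009,0,0],[0.006,0.018,0,0],[0.009,0.027,0,0],[0.012,0.036,0,0],[0.012,0.036,0,0]]])

```text
t: 11.02
ee_pos: [587.4, -83.7, 192.7]
orientation: [1.456, 1.028, -1.455]
ft_force: [0.5, 1.1, -0.8]
width: 0.7
```

```bash
python3 - <<'E'
from h import *
o=readout.get_obs();print(o['t'],o['ee_pos'],o['ft_force'])
grab('wrist','w7');t=grab('top','t7');s=grab('scene','s7')
cv2.imwrite('pics/c7.png',np.hstack([cv2.resize(x,(400,300)) for x in (t['color'][120:200,200:310],s['color'][180:260,160:270])])[:,:,::-1])
for c in ['top','scene']:
  for l in ['red_end']: print(c,l,[(np.round(d['position']),round(d['conf'],2)) for d in models.place_of(c,l)[:2]])
E
```

```text
11.025 [587.36047498 -83.69485651 192.73134313] [ 0.49288563  1.07841643 -0.82280354]
top red_end [(array([629., 134.,  22.]), 0.74), (array([674., 152.,  13.]), 0.64)]
scene red_end [(array([674., 152.,  11.]), 0.62)]
```

View pics/w7.png

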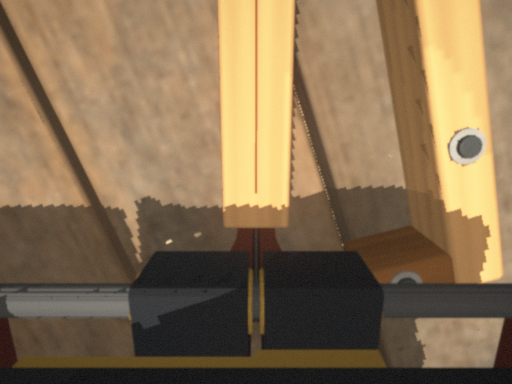

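View pics/c7.png

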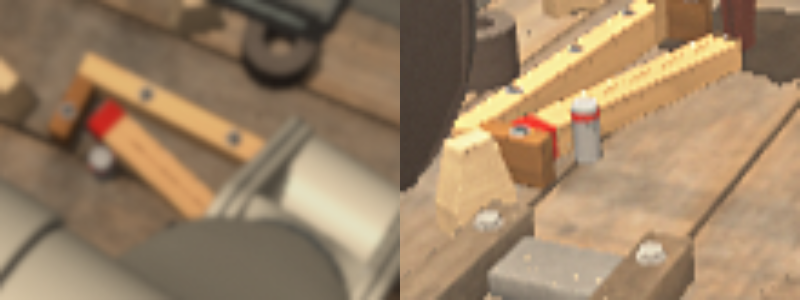

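Call:
apply_moves(commands=[[[-0.006,-0.017,0,0],[-0.006,-0.017,0,0],[-0.03,-0.008,0,0],[-0.048,-0.002,0,0],[-0.048,0.005,0,0],[-0.04,0.025,0,0],[-0.029,0.053,0,0],[-0.029,0.053,0,0]]])

```text
t: 12.28
ee_pos: [559.6, -30.3, 193.0]
orientation: [1.456, 1.027, -1.453]
ft_force: [-0.5, -0.6, 1.4]
width: 0.4
```

```bash
python3 - <<'E'
from h import *
o=readout.get_obs();print(o['t'],o['ee_pos'],o['ft_force'])
grab('wrist','w8')
E
```

```text
12.275 [559.58090315 -30.29472127 192.96426198] [-0.51490823 -0.62463946  1.40364943]
```

View pics/w8.png

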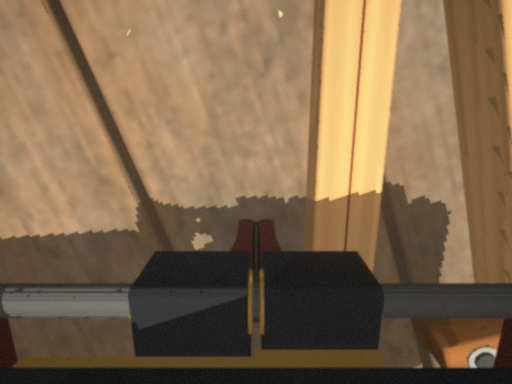

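Call:
apply_moves(commands=[[[0.008,-0.0005,0,0],[0.015,-0.001,0,0.02],[0.021,-0.0015,0,0.06],[0.027,-0.002,0,0.1],[0.033,-0.0025,0,0.14],[0.039,-0.003,0,0.18],[0.045,-0.0035,0,0.22],[0.05,-0.004,0,0.25]]])

```text
t: 13.32
ee_pos: [608.5, -36.3, 192.6]
orientation: [1.276, 1.165, -1.276]
ft_force: [-0.1, 0.2, 0.1]
width: 0.8
```

```bash
python3 - <<'E'
from h import *
o=readout.get_obs();print(o['t'],o['ee_pos'],o['ft_force'])
grab('wrist','w9');t=grab('top','t9');s=grab('scene','s9')
cv2.imwrite('pics/c9.png',np.hstack([cv2.resize(x,(400,300)) for x in (t['color'][120:200,200:310],s['color'][150:260,150:300])])[:,:,::-1])
for c in ['top','scene']:
  for l in ['red_end']: print(c,l,[(np.round(d['position']),round(d['conf'],2)) for d in models.place_of(c,l)[:2]])
E
```

```text
13.325 [608.48113047 -36.25733032 192.62225139] [-0.11926671  0.22366367  0.08920677]
top red_end [(array([668., 163.,  13.]), 0.67)]
scene red_end [(array([669., 161.,  10.]), 0.97), (array([ 651., -341.,    1.]), 0.31)]
```

View pics/w9.png

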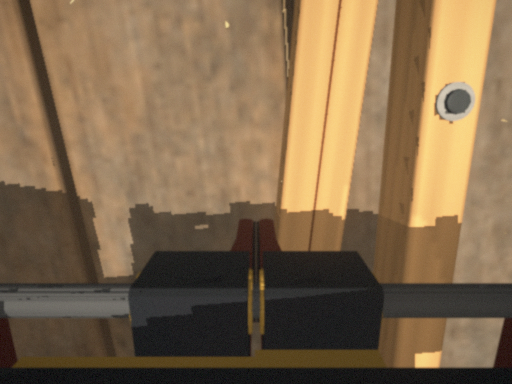

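View pics/c9.png

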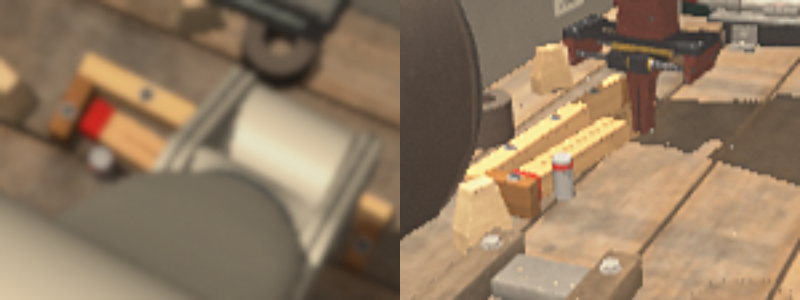

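Call:
apply_moves(commands=[[[0.005,-0.0005,0,0],[0.01,-0.001,0,0],[0.015,-0.0012,0,0],[0.015,-0.0012,0,0]]])

```text
t: 14.08
ee_pos: [623.6, -36.8, 192.7]
orientation: [1.277, 1.164, -1.276]
ft_force: [0.3, 0.2, 0.1]
width: 0.7
```

Call:
apply_moves(commands=[[[-0.02,0.0016,0,0],[-0.03,0.0024,0.03,0.0],[-0.03,0.02,0.09,-0.15],[-0.03,0.05,0.15,-0.33],[-0.03,0.065,0.21,-0.51],[-0.03,0.065,0.26,-0.69],[-0.03,0.065,0.27,-0.87],[-0.03,0.065,0.27,-1.05]]])

```text
t: 15.08
ee_pos: [593.0, 28.4, 464.6]
orientation: [1.991, 0.426, -1.984]
ft_force: [-0.5, 0.2, -0.6]
width: 0.5
```

Call:
apply_moves(commands=[[[-0.02,0,0.03,-0.18],[-0.04,0,0.05,-0.36],[-0.05,0,0.05,-0.52],[-0.05,0,0.05,-0.52],[-0.05,0,0.05,-0.52]]], gripper=0.0878)

```text
t: 15.7
ee_pos: [543.2, 28.2, 512.5]
orientation: [-2.176, 0.096, 2.176]
ft_force: [0.2, -0.4, -0.4]
width: 47.1
```

```bash
python3 - <<'E'
from h import *
o=readout.get_obs();print(o['t'],o['ee_pos'],o['ft_force'],o['width']);print(np.round(cv2.Rodrigues(o['orientation'])[0],3))
w=grab('wrist','w10');t=grab('top','t10');s=grab('scene','s10')
cv2.imwrite('pics/c10.png',np.hstack([cv2.resize(x,(400,300)) for x in (t['color'][120:200,200:310],s['color'][150:260,150:300])])[:,:,::-1])
for c in ['top','scene','wrist']:
  for l in ['red_end','plain_end']: print(c,l,[(np.round(d['position']),round(d['conf'],2)) for d in models.place_of(c,l)[:2]])
E
```

```text
15.7 [543.23088978  28.22536375 512.48682894] [ 0.18803579 -0.43307056 -0.35806732] 47.11886620984525
[[-0.    -0.088 -0.996]
 [ 0.    -0.996  0.088]
 [-1.    -0.     0.   ]]
top red_end []
top plain_end [(array([650., -78.,  16.]), 0.58)]
scene red_end [(array([662., 166.,  12.]), 0.89)]
scene plain_end [(array([645., -80.,  14.]), 0.79)]
wrist red_end [(array([666., 165.,  15.]), 0.86), (array([630., 133.,  19.]), 0.4)]
wrist plain_end []
```

View pics/w10.png

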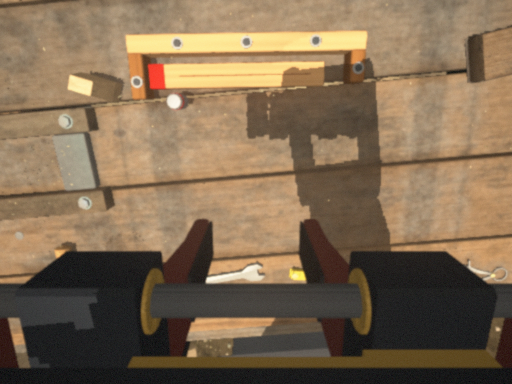

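View pics/c10.png

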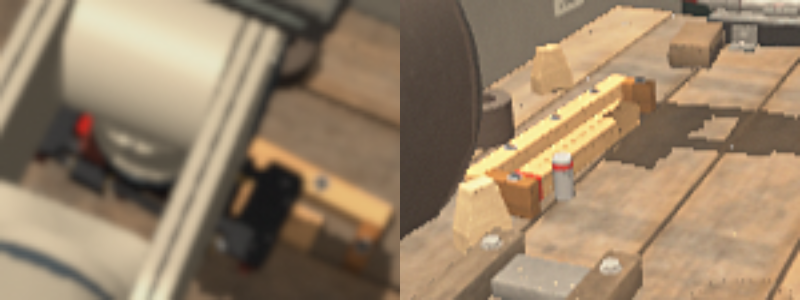

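Call:
apply_moves(commands=[[[0.02,0.004,-0.06,0],[0.04,0.008,-0.12,0],[0.0587,0.012,-0.18,0.01],[0.0587,0.012,-0.24,0.01],[0.0587,0.012,-0.28,0.01],[0.0587,0.012,-0.31,0.01],[0.0587,0.012,-0.32,0.01],[0.0587,0.012,-0.32,0.01]]], gripper=0.0878)

```text
t: 17.15
ee_pos: [601.9, 40.2, 192.6]
orientation: [-2.179, 0.089, 2.181]
ft_force: [0.8, -0.9, -0.0]
width: 87.8
```

Call:
apply_moves(commands=[[[0.007,-0.0005,0,0],[0.014,-0.001,0,0],[0.02,-0.0015,0,0],[0.025,-0.002,0,0],[0.03,-0.0024,0,0],[0.035,-0.0028,0,0],[0.035,-0.0028,0,0]]])

```text
t: 18.02
ee_pos: [637.2, 37.4, 192.6]
orientation: [-2.181, 0.089, 2.179]
ft_force: [0.2, -0.3, 0.2]
width: 87.3
```

```bash
python3 - <<'E'
from h import *
o=readout.get_obs();print(o['t'],o['ee_pos'],o['ft_force'],o['width'])
w=grab('wrist','w11')
E
```

```text
18.025 [637.17182626  37.36425178 192.62470407] [ 0.16764692 -0.30042644  0.1772902 ] 87.31740415053386
```

View pics/w11.png

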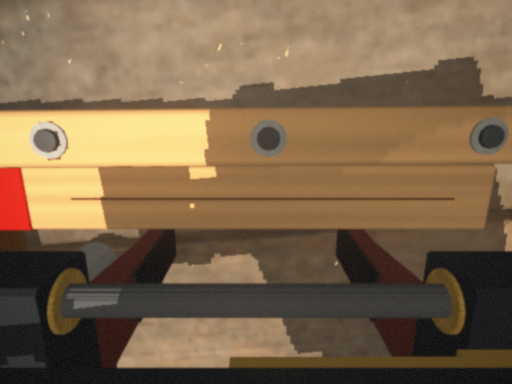

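Call:
apply_moves(commands=[[[0.001,0,0,0],[0.002,0,0,0],[0.003,0,0,0]]])

```text
t: 18.45
ee_pos: [639.0, 37.3, 192.5]
orientation: [-2.178, 0.088, 2.183]
ft_force: [-5.9, -1.9, 5.5]
width: 87.8
```

Call:
apply_moves(commands=[[[0.0005,0,0,0],[0.001,0,0,0],[0.0015,0,0,0],[0.0015,0,0,0]]])

```text
t: 18.95
ee_pos: [639.6, 37.3, 192.5]
orientation: [-2.175, 0.088, 2.186]
ft_force: [-9.4, -1.8, 7.9]
width: 87.6
```

Call:
apply_moves(commands=[[[-0.005,0.0004,0,0],[-0.03,0.0024,0,0],[-0.045,0.0036,0.03,0],[-0.06,0.004,0.09,0],[-0.08,0.004,0.15,0],[-0.1,0.004,0.21,0],[-0.11,0.004,0.27,0],[-0.11,0.004,0.29,0]]])

```text
t: 19.95
ee_pos: [531.2, 41.5, 487.4]
orientation: [-2.189, 0.088, 2.17]
ft_force: [0.2, -0.0, -0.0]
width: 87.8
```

```bash
python3 - <<'E'
from h import *
o=readout.get_obs();print(o['t'],o['ee_pos'],o['ft_force'],o['width'])
w=grab('wrist','w12');s=grab('scene','s12')
cv2.imwrite('pics/c12.png',cv2.resize(w['color'][0:150,80:400],(800,375))[:,:,::-1])
cv2.imwrite('pics/d12.png',cv2.resize(s['color'][150:260,150:300],(750,550))[:,:,::-1])
for c in ['scene','wrist']:
  for l in ['red_end','plain_end']: print(c,l,[(np.round(d['position']),round(d['conf'],2)) for d in models.place_of(c,l)[:2]])
E
```

```text
19.95 [531.22951901  41.50772354 487.4251621 ] [ 0.24161013 -0.02154274 -0.00784738] 87.84996133512088
scene red_end [(array([672., 163.,  12.]), 0.89), (array([330., 362.,   2.]), 0.46)]
scene plain_end [(array([661., -77.,  17.]), 0.56)]
wrist red_end [(array([673., 162.,  13.]), 0.75)]
wrist plain_end [(array([657., -74.,  16.]), 0.9), (array([627., 134.,  21.]), 0.57)]
```

View pics/c12.png

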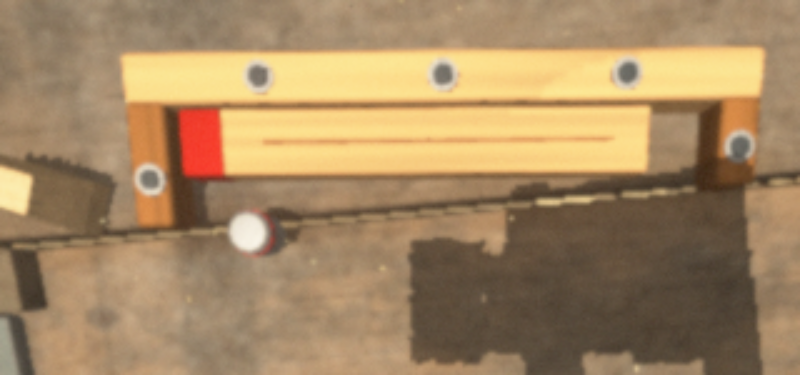

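View pics/d12.png

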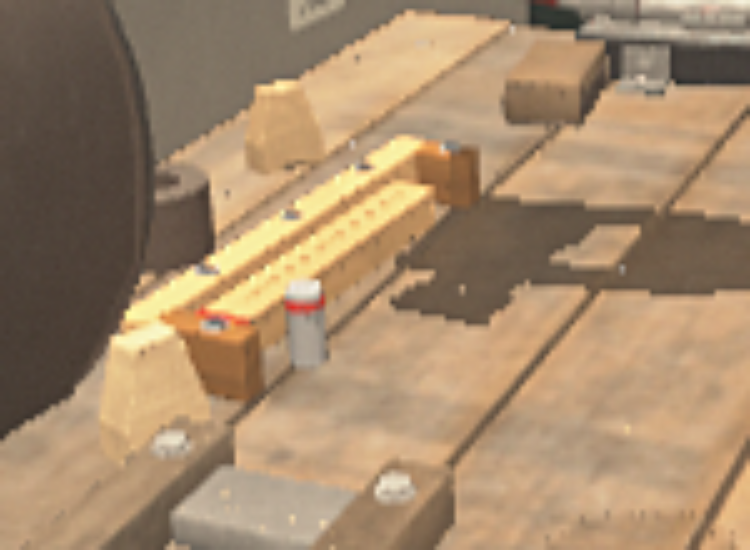

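```bash
python3 - <<'E'
from h import *
im=cv2.imread('pics/w12.png')
a=cv2.resize(im[30:80,130:230],(800,400),interpolation=cv2.INTER_CUBIC);b=cv2.resize(im[30:80,280:380],(800,400),interpolation=cv2.INTER_CUBIC)
cv2.imwrite('pics/e1.png',cv2.resize(np.vstack([a,b]),(780,600)))
g=cv2.cvtColor(im,cv2.COLOR_BGR2GRAY)
for u in (185,230,280,325): print(u,[(v,int(g[v,u])) for v in range(34,50)],[(v,int(g[v,u])) for v in range(65,75)])
E
```

```text
185 [(34, 184), (35, 215), (36, 205), (37, 189), (38, 214), (39, 213), (40, 186), (41, 129), (42, 113), (43, 147), (44, 199), (45, 219), (46, 220), (47, 216), (48, 214), (49, 217)] [(65, 214), (66, 215), (67, 214), (68, 209), (69, 178), (70, 126), (71, 109), (72, 125), (73, 140), (74, 145)]
230 [(34, 223), (35, 225), (36, 225), (37, 224), (38, 222), (39, 208), (40, 178), (41, 130), (42, 125), (43, 163), (44, 206), (45, 217), (46, 216), (47, 210), (48, 211), (49, 216)] [(65, 211), (66, 209), (67, 209), (68, 195), (69, 158), (70, 115), (71, 112), (72, 134), (73, 137), (74, 137)]
280 [(34, 213), (35, 219), (36, 221), (37, 222), (38, 211), (39, 191), (40, 148), (41, 121), (42, 151), (43, 199), (44, 213), (45, 213), (46, 211), (47, 211), (48, 211), (49, 211)] [(65, 211), (66, 213), (67, 208), (68, 180), (69, 125), (70, 104), (71, 116), (72, 132), (73, 135), (74, 130)]
325 [(34, 218), (35, 225), (36, 226), (37, 225), (38, 215), (39, 185), (40, 132), (41, 117), (42, 161), (43, 205), (44, 220), (45, 216), (46, 213), (47, 210), (48, 210), (49, 211)] [(65, 218), (66, 219), (67, 210), (68, 178), (69, 119), (70, 91), (71, 87), (72, 77), (73, 71), (74, 65)]
```

View pics/e1.png

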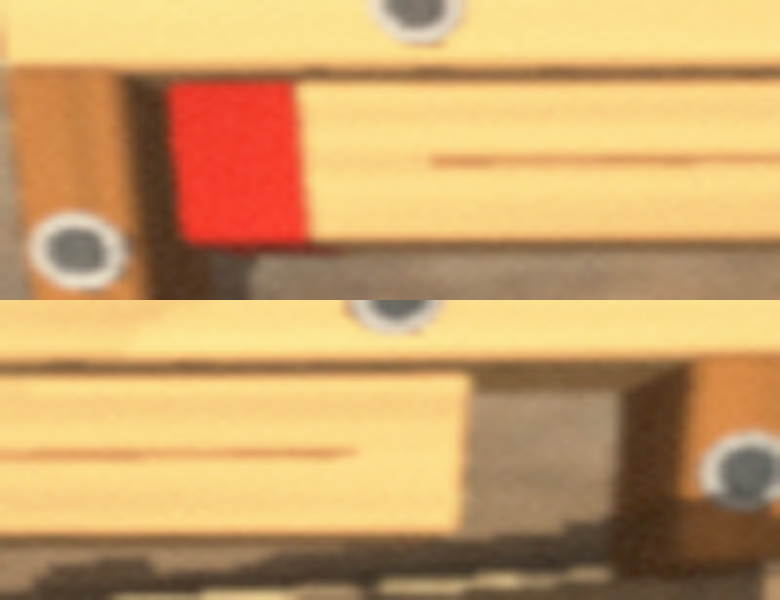

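```bash
python3 - <<'E'
from h import *
w=viewer.get_image('wrist');g=cv2.cvtColor(w['color'],cv2.COLOR_RGB2GRAY).astype(float)
def cross(u,v0,v1,rise):
    c=g[:,u-2:u+3].mean(1)
    vs=np.arange(v0,v1); 
    for v in vs[:-1]:
        a,b=c[v],c[v+1]
        if (a-165)*(b-165)<0 and (b>a)==rise: return v+(165-a)/(b-a)
F=[];B=[];N=[]
for u in range(160,335,12):
    f,b,n=cross(u,37,43,False),cross(u,41,48,True),cross(u,64,74,False)
    if None in(f,b,n): print(u,f,b,n);continue
    F.append(back(w,[(u,f)],40)[0]);B.append(back(w,[(u,b)],28)[0]);N.append(back(w,[(u,n)],28)[0])
F,B,N=map(np.array,(F,B,N))
for n,X in(('fence',F),('far',B),('near',N)):
    p=np.polyfit(X[:,1],X[:,0],1);print(n,np.degrees(np.arctan(p[0])),np.polyval(p,[-70,45,160]))
E
```

```text
160 None None None
172 None None 64.29181494661921
184 None None 64.25435540069687
196 None None 64.19557195571956
208 None None 64.11904761904762
220 None None 64.01724137931035
232 None None None
244 None None None
256 None None None
268 None None None
280 None None None
292 None None None
304 None None None
316 None None None
328 None None NoneTraceback (most recent call last):
  File "<stdin>", line 16, in <module>
IndexError: too many indices for array: array is 1-dimensional, but 2 were indexed
```

```bash
python3 - <<'E'
from h import *
print(readout.get_obs()['ee_pos'],readout.get_obs()['qvel'])
w=grab('wrist','w13');g=cv2.cvtColor(w['color'],cv2.COLOR_RGB2GRAY).astype(float)
print([(v,int(g[v,250])) for v in range(30,75)])
im=w['color'][20:90,130:400];cv2.imwrite('pics/e2.png',cv2.resize(im,(800,210))[:,:,::-1])
E
```

```text
[531.07454237  41.38286627 480.85892333] [ 0.0001639   0.00134597 -0.00441859 -0.00182448  0.00357006  0.00132393]
[(30, 223), (31, 224), (32, 221), (33, 204), (34, 170), (35, 124), (36, 124), (37, 173), (38, 205), (39, 214), (40, 215), (41, 212), (42, 211), (43, 213), (44, 216), (45, 220), (46, 221), (47, 220), (48, 218), (49, 203), (50, 181), (51, 192), (52, 211), (53, 218), (54, 220), (55, 220), (56, 217), (57, 211), (58, 208), (59, 210), (60, 209), (61, 211), (62, 208), (63, 184), (64, 138), (65, 113), (66, 118), (67, 147), (68, 157), (69, 154), (70, 148), (71, 146), (72, 145), (73, 145), (74, 137)]
```

View pics/e2.png

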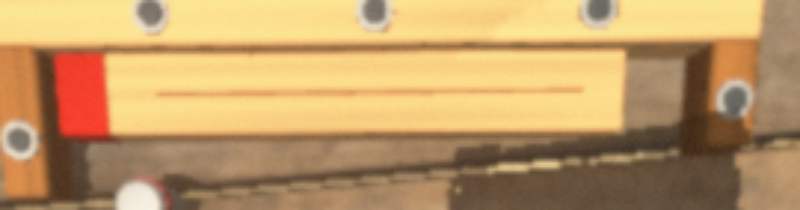

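```bash
python3 - <<'E'
from h import *
w=viewer.get_image('wrist');g=cv2.cvtColor(w['color'],cv2.COLOR_RGB2GRAY).astype(float)
def cross(u,v0,v1,rise):
    c=g[:,u-2:u+3].mean(1)
    for v in range(v0,v1):
        a,b=c[v],c[v+1]
        if (a-165)*(b-165)<0 and (b>a)==rise: return v+(165-a)/(b-a)
F=[];B=[];N=[]
for u in range(170,335,10):
    f,b,n=cross(u,31,38,False),cross(u,35,43,True),cross(u,59,70,False)
    for L,v,z in((F,f,40),(B,b,28),(N,n,28)):
        if v is not None:L.append(back(w,[(u,v)],z)[0])
for n,X in(('fence',F),('far',B),('near',N)):
    X=np.array(X);p=np.polyfit(X[:,1],X[:,0],1);print(n,len(X),np.degrees(np.arctan(p[0])),np.polyval(p,[-70,45,160]))
E
```

```text
fence 17 4.1319613452390715 [675.65369824 683.96148347 692.2692687 ]
far 17 4.1659709857744955 [674.7678617  683.14426785 691.520674  ]
near 17 4.2013375706249185 [643.51467734 651.9624486  660.41021986]
```

```bash
python3 - <<'E'
from h import *
for l in ['mallet','sanding_block','block_a','abrasive_roll']: print(l,[(np.round(d['position']),round(d['conf'],2)) for c in('top','scene') for d in models.place_of(c,l)[:2]])
print(readout.get_obs()['t'],workorder.close_job())
E
```

```text
mallet [(array([331., 360.,  -4.]), 0.97), (array([328., 358.,  -0.]), 0.75)]
sanding_block [(array([ 653., -336.,    2.]), 0.75), (array([682.,  26.,  -5.]), 0.31), (array([ 656., -341.,    2.]), 0.81)]
block_a [(array([ 798., -144.,   -3.]), 0.48), (array([656., 241.,  -4.]), 0.62), (array([ 793., -147.,    3.]), 0.48)]
abrasive_roll [(array([794.,  23.,  -1.]), 0.67), (array([797.,  28.,   3.]), 0.76)]
the job is handed in; nothing more can be done
20.8 None
```

The blank lies flush along the back fence between the two end pieces. I handed the job in at t = 20.8 s of the 72 s allowed.

**What I did:** I pushed the blank sideways towards the bay at about 15° with the open fingers. With the closed fingers I pushed on the plain end, which took the red end in behind the post. I then swung the plain end in past the right cheek, and last pressed the blank square against the fence with both fingers. It was pushed flat throughout and never gripped or lifted.

**Last checks:**
- **Fit:** In the final wrist picture, the blank and fence edges are parallel to within 0.1°. The gap between them is under 1 mm, which is at the limit of what the picture resolves. The red end is close to or touching the left stop, and the plain end is about 30 mm clear of the right cheek.
- **Force:** The wrist read about 12 N at the final press against the fence, the highest reading at the end of any move.
- **Other things on the bench:** The mallet and sanding block were found within a few mm of where they started. The abrasive roll and two of the tapered blocks also read where I expected them. I did not check the third block, behind the left part of the bay, at the end.
- **Clearance:** The gripper was well above the bench and touching nothing when I handed in.

**Disagreements:** The position estimates for the bay and the blank's ends differed by 3 to 10 mm between cameras. I relied on my own fits from the wrist pictures, and no check failed.

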